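# Seat a specimen label behind the rack's lip and hold it

## Robot

A 6-joint arm with a two-finger parallel gripper is mounted at the origin on the work surface. World frame = base frame: x ahead of the robot, y to its left, z up, the work surface at z = 0. Lengths are in m, angles in rad, forces in N, time in s.
With the tool pointing down it reaches from about 0.375 to 0.825 m from the base axis. Payload 5.5 kg.
Tool frame: the origin (TCP) lies midway between the tips of the shut fingers; the grasp point (between the pads) lies 19 mm behind it; z points along the fingers, y is the line along which they close (so a half turn about z gives the same grasp; the last joint's range is limited). The gripper opens to 85 mm and grips with 20 to 120 N. Pads are 22 mm wide; open, the fingers measure 114 mm over their backs; the gripper's body (76 mm by 85 mm) begins 54 mm behind the grasp point. The pads swing forward as they close: fully open they stand 13 mm farther back than shut.
Start: joints at [1.147, 0.314, -0.047, 1.21, 0, 1.571], TCP at [0.247, 0.547, 0.231] pointing down, gripper open.
Joint ranges: [-2.67, 2.67], [-0.69, 1.73], [-1.03, 1.25], [-2.08, 2.16], [-1.42, 1.45], [-3.14, 3.14]. Speed limits (rad/s): [2.39, 2.39, 3.01, 3.14, 3.14, 3.14].

## Interface

Orientations are given as [roll, pitch, yaw] about the fixed x, y, z axes, in that order (R = Rz(yaw) Ry(pitch) Rx(roll)).
In Python, from station import robot, kinematics, get_image, camera_info, job_done gives the robot as it stands. Calls block until the motion is done:
- robot.move_ptp(position, orientation): joint-space move of the TCP to a pose.
- robot.move_straight(position, rotation=None, speed=0.15, threshold=None): straight line of the TCP; rotation=None keeps the orientation; speed is the mean speed in m/s. With threshold (N) it stops when the force on the tool has changed by that much, and returns True; else False.
- robot.move_joints(angles): joint-space move.
- robot.gripper_to(opening, strength=None): finger opening in m; strength is the grip in N (None keeps the last); returns when the fingers have stopped.
- robot.sleep(seconds).
- kinematics.inverse_kinematics(position, orientation): joint angles nearest the present ones, or None.
- robot.sense(): the state.
- get_image(name): name is "scene" or "top" or "wrist"; returns the picture (384x512x3 uint8, blue, green, red); there is no depth.
- camera_info(name): a dict with "mtx" (3x3 intrinsics, pixels), "dist_coeffs" ([k1, k2, p1, p2, k3] as OpenCV has them; the pictures are not rectified), "pose" (4x4, takes a point from camera to world coordinates); the wrist camera has in their place "hand_eye" (4x4, takes a point from camera to tool coordinates, whose origin is the TCP and whose axes are the flange's). Camera axes: x right, y up, looking along -z (the intrinsics and any distortion apply to the point x, -y, -z); pixel columns grow to the right and rows downward; lengths in m; the calibration is good to about 2 mm. A picture is of the moment at which its call begins: read the wrist's pose just before it. camera_info takes no time and is no camera call.
A pose or a line that the arm cannot do raises robot.MotionError and nothing moves.
- job_done(): hands the job in; it is judged then, once.
The state is a dict: "time": time; "joint_positions": joint angles; "qd": joint speeds; "joint_efforts": joint torques, N m; "tcp_pos": TCP position; "tool_rot": TCP orientation; "force": force on the tool from outside, world axes, zero at the start; "ft_torque": the same for the moment, N m; "gripper_width": finger opening in m; "finger_force": force on a finger pad.
Only numpy, scipy, OpenCV 4.12 (cv2) and the standard library are available. Lean on these libraries where they do the work, as an engineer would, in place of code of your own. Each camera call takes 0.05 s, during which the arm holds its last target. There are 200 camera calls.

## Task

A sample tin stands on the front edge of the specimen rack, over the label slot: move it into the cream tray, upright, and let go. Then take the label holder (white panel, red dot) from its wooden caddy, push its tongue down behind the rack's aluminium lip until the blue flange sits fully home on the lip, and finish still holding it pressed down there, since a sprung clip in the slot would push it back up. Leave the other tins, the cutting ring and the knife where they are.

Things in the scene. Friction and masses are not known exactly. Their poses are not given: they have to be found in the camera images.
- rack: fixed low cream bench rack, 180 mm wide (y), deck 80 mm above the bench and 140 mm deep towards its +x (away from the robot). Origin on the bench below the middle of the label slot; y along slot and front edge, z up. The slot is at the very front, between an aluminium lip (6 mm thick, 84 mm long, -x side) and the cream front panel (6 mm), both with rounded tops level with the deck.
- slot_mouth (a point): middle of the label slot's open mouth, level with the lip top and deck (80 mm above the bench); axes as the rack's. The slot is 9 mm wide (x) and 66 mm long (y), closed at its ends, open upwards, over 35 mm deep; 18 mm below the mouth waits the sprung yellow clip.
- clip (a joint): yellow sprung strip inside the slot, slides down: 0 m at rest (its top 18 mm below the mouth), about 0.008 when the holder is fully home, stop at 0.014. It pushes up with 4.2 N at 0, rising to 9 N at 0.008 (600 N/m), so an unheld holder stands about 8 mm proud.
- holder: label holder, 90 g, front and back alike. Blue flange 26 (x) by 74 (y) by 6 mm; on it a white panel 10 mm thick (x), 66 wide (y), its top 56 mm above the origin, red dot on each face; below, a blue tongue 5 (x) by 60 (y) mm, 26 long, rounded tip. Origin: centre of the flange's underside, z up. Starts upright in the caddy, flange on its top. Home: origin at slot_mouth, y axes parallel either way.
- caddy: fixed light-wood block, 51 mm (x) by 90 mm (y) by 40 mm tall, with a slot 9 mm by 66 mm along y that the holder's tongue hangs in; origin at the centre of its underside on the bench.
- tin: the obstacle: aluminium sample tin with lid, 58 mm diameter (lid; body 56), 40 mm tall, about 120 g; origin at the centre of its underside, z up. It starts standing over the label slot, on lip and deck, 80 mm above the bench.
- tray: fixed cream tray, 150 by 150 mm, 20 mm tall, walls and floor 5 mm thick, open on top; origin at the centre of its underside on the bench.
- tin_left: bystander on the rack deck: aluminium sample tin with lid, 58 mm diameter (lid; body 56), 40 mm tall, about 120 g; origin at the centre of its underside, z up
- tin_right: bystander on the rack deck: aluminium sample tin with lid, 58 mm diameter (lid; body 56), 40 mm tall, about 120 g; origin at the centre of its underside, z up
- cutting_ring: bystander: steel cutting ring lying on the bench, 68 mm diameter, 20 mm tall; origin at the centre of its underside
- knife: bystander: trimming knife with orange handle lying on the bench, 142 mm long, 14 mm tall; origin underneath, near the middle, x along its length
Not all that is in view belongs to the job. Leave any green, purple or turquoise look-alike of the holder alone.

How it is judged:
By the outcome, as a careful person would: the job done as asked, in the order asked, and still so for the second after the job is handed in, while the arm keeps its last pose, push and grip.
It also fails if it takes over 54 s, if anything falls off the work surface, if the arm or the gripper's body presses on something with over 40 N, if the wrist force passes 120 N, or if a joint passes its speed limit or range.

## Working session

There is one attempt and no reset: what is moved stays moved. The work goes in short steps, each a Python script; the robot and the scene stay as the last script left them, time stands still between calls to the robot, and variables do not carry over. Pictures are saved under pics/ and viewed, at most 10 in all, crops included, and the job is handed in when it is done.

```bash
ls; mkdir -p pics; python3 - <<'E'
from station import *
import cv2
for n in ("scene","top"):
    cv2.imwrite(f"pics/{n}0.png",get_image(n)); c=camera_info(n); print(n,c)
print(camera_info("wrist")); print(robot.sense())
E
```

```text
pics
scene {'mtx': array([[379.28274882,   0.        , 251.25112169],
       [  0.        , 379.28274882, 190.84850009],
       [  0.        ,   0.        ,   1.        ]]), 'dist_coeffs': array([-0.09245019,  0.        ,  0.        ,  0.        ,  0.        ]), 'pose': array([[ 0.70218288, -0.37836372,  0.60314185,  1.06059908],
       [ 0.71162426,  0.40034683, -0.57733295, -0.49286091],
       [-0.02302409,  0.83460369,  0.55036949,  0.57681118],
       [ 0.        ,  0.        ,  0.        ,  1.        ]])}
top {'mtx': array([[414.98032662,   0.        , 257.51603722],
       [  0.        , 414.98032662, 192.74853757],
       [  0.        ,   0.        ,   1.        ]]), 'dist_coeffs': array([-0.03181642,  0.        ,  0.        ,  0.        ,  0.        ]), 'pose': array([[-0.00380037,  0.98885259, -0.1488493 ,  0.3771482 ],
       [-0.99998965, -0.00338588,  0.00303793,  0.01118348],
       [ 0.00250007,  0.1488593 ,  0.98885523,  1.14375578],
       [ 0.        ,  0.        ,  0.        ,  1.        ]])}
{'mtx': array([[293.94012655,   0.        , 255.37619747],
       [  0.  
[... 523 characters left out ...]
0e+00]])}
{'time': 0.1, 'joint_positions': array([ 1.14696863e+00,  3.14184710e-01, -4.79878162e-02,  1.21021424e+00,
       -1.30149185e-07,  1.57083364e+00]), 'qd': array([-0.00075175, -0.00270924,  0.00261793, -0.00122013, -0.0003149 ,
       -0.00042055]), 'joint_efforts': array([-4.99243779e-04, -5.40764737e+01,  3.40541840e+01,  1.12149096e-02,
       -5.85303428e-05, -5.27778312e-06]), 'tcp_pos': array([0.24653197, 0.54642622, 0.23049934]), 'tool_rot': array([-3.14000222e+00,  1.89494707e-07,  2.71772764e+00]), 'force': array([-0.46298741, -0.17757758,  0.27747224]), 'ft_torque': array([-0.03988187,  0.01160377, -0.00640617]), 'finger_force': 0.0, 'gripper_width': 0.08582273506830647}
```

View pics/scene0.png

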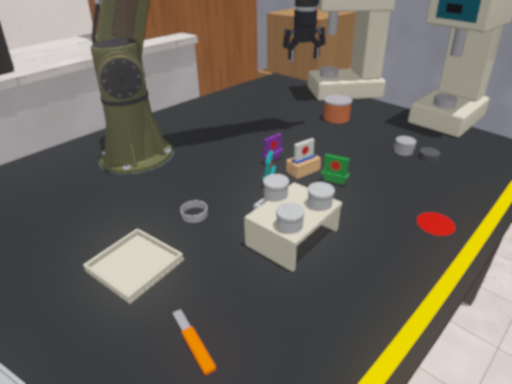

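View pics/top0.png

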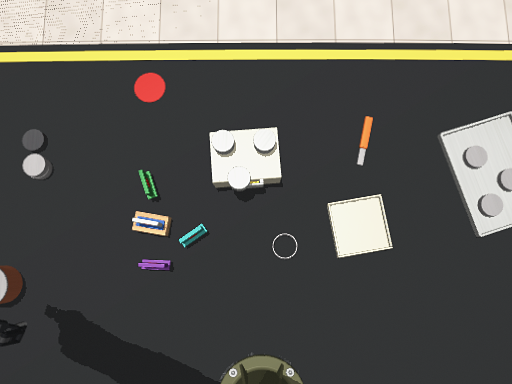

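The top view shows the tin at about (239,178) on the rack's front edge, the tray at (360,226) and the caddy with the white holder at (151,223). The rack is at (245,157). I'll enlarge this view for pixel work.

```bash
cat > h.py <<'E'
import numpy as np, cv2
from station import *
from scipy.spatial.transform import Rotation as R
def campose(name, s=None):
    c=camera_info(name)
    if 'pose' in c: return c,c['pose']
    s=s or robot.sense(); T=np.eye(4); T[:3,:3]=R.from_euler('xyz',s['tool_rot']).as_matrix(); T[:3,3]=s['tcp_pos']
    return c,T@c['hand_eye']
def px2w(c,P,px,z):
    u=cv2.undistortPoints(np.array(px,float).reshape(-1,1,2),c['mtx'],c['dist_coeffs']).reshape(-1,2)
    d=np.c_[u[:,0],-u[:,1],-np.ones(len(u))]@P[:3,:3].T
    o=P[:3,3]; return o+d*((z-o[2])/d[:,2])[:,None]
def w2px(c,P,w):
    q=(np.array(w,float).reshape(-1,3)-P[:3,3])@P[:3,:3]
    return cv2.projectPoints(q*[1,-1,-1],np.zeros(3),np.zeros(3),c['mtx'],c['dist_coeffs'])[0].reshape(-1,2)
def down(yaw): return [np.pi,0,yaw]
E
python3 - <<'E'
from h import *
im=cv2.imread('pics/top0.png')
cv2.imwrite('pics/topc.png',cv2.resize(im[120:270,125:400],None,fx=2.9,fy=2.9,interpolation=cv2.INTER_CUBIC)[:600,:798])
c,P=campose('top')
def p(n,px,z): print(n,px2w(c,P,px,z).round(4).tolist())
p('tin',[[239,178]],.12);p('rack',[[210,132],[277,128],[281,183],[213,188]],.08)
p('tray',[[328,205],[381,195],[392,248],[337,257]],.02);p('caddy',[[137,211],[171,217],[167,236],[132,229]],.04);p('panel',[[134,219],[163,223]],.09)
E
```

```text
tin [[0.5688, 0.0543, 0.12]]
rack [[0.7007, 0.1334, 0.08], [0.7111, -0.0445, 0.08], [0.5627, -0.0533, 0.08], [0.5501, 0.1235, 0.08]]
tray [[0.5118, -0.1846, 0.02], [0.5389, -0.3313, 0.02], [0.3944, -0.3544, 0.02], [0.3713, -0.2048, 0.02]]
caddy [[0.495, 0.3307, 0.04], [0.4786, 0.2389, 0.04], [0.4281, 0.2482, 0.04], [0.4469, 0.3422, 0.04]]
panel [[0.4692, 0.3231, 0.09], [0.4588, 0.2486, 0.09]]
```

View pics/topc.png

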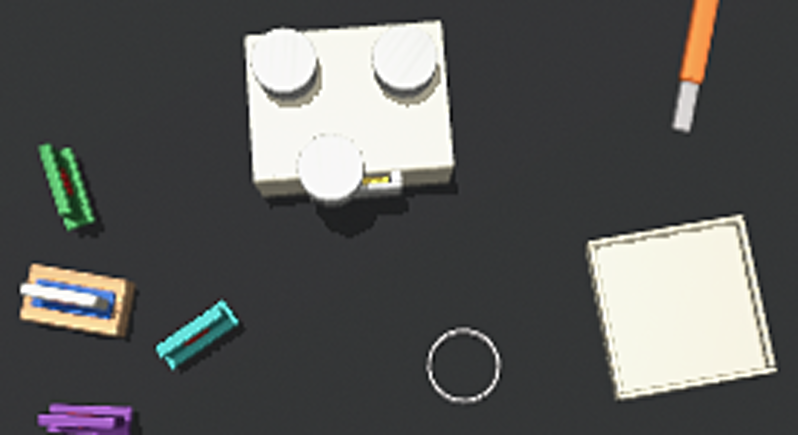

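The crop shows the tin lid at about (330,167), which maps to world (0.569, 0.054). The slot with its yellow clip is beside it at (378,182). Rack yaw is about 0.083, and the tray centre is about (0.454, -0.269). I'll move over the tin and take a wrist picture.

```bash
python3 - <<'E'
from h import *
robot.move_ptp([0.565,0.054,0.24],down(0.083))
s=robot.sense(); im=get_image('wrist'); cv2.imwrite('pics/w1.png',im)
c,P=campose('wrist',s); np.save('w1.npy',P); print(s['time'],s['joint_positions'].round(3),s['tcp_pos'])
print(w2px(c,P,[[.569,.054,.12],[.569,.054+.029,.12],[.569,.054-.029,.12]]))
E
```

```text
3.9917 [ 0.096  0.249 -0.113  1.209  0.    -3.129] [0.56497957 0.05420963 0.23998417]
[[255.72815869 180.23435785]
 [224.75728626 177.74656112]
 [286.52320374 182.72202688]]
```

View pics/w1.png

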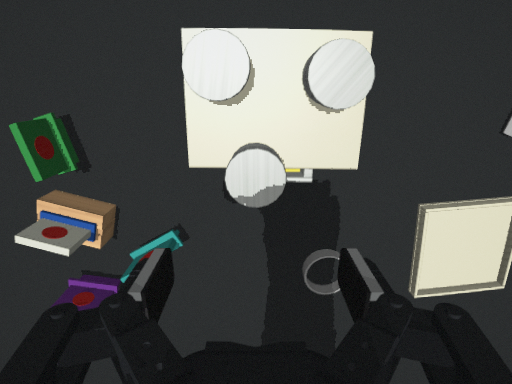

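The wrist view has the tin at (256,178) and 61 px wide, against a prediction of (255.7,180.2), so the position holds. I'll grasp it, carry it to the tray and release.

```bash
python3 - <<'E'
from h import *
y=0.083+np.pi
robot.move_ptp([0.570,0.054,0.15],down(y))
robot.move_straight([0.570,0.054,0.084],speed=.1,threshold=8)
robot.gripper_to(0.03,40); s=robot.sense(); print(s['time'],s['tcp_pos'],s['gripper_width'],s['finger_force'])
robot.move_straight([0.570,0.054,0.16],speed=.12)
s=robot.sense(); print(s['gripper_width'],s['finger_force'],s['force'])
if s['gripper_width']>.05:
    robot.move_ptp([.454,-.269,.10],down(.165+np.pi))
    print(robot.move_straight([.454,-.269,.008],speed=.07,threshold=6)); print(robot.sense()['tcp_pos'])
    robot.gripper_to(.085)
    robot.move_straight([.454,-.269,.12],speed=.2)
    robot.move_ptp([.50,.04,.22],down(.083+np.pi))
    s=robot.sense(); cv2.imwrite('pics/w2.png',get_image('wrist')); np.save('w2.npy',campose('wrist',s)[1])
    cv2.imwrite('pics/top2.png',get_image('top')); print(s['time'])
E
```

```text
7.8833 [0.57064589 0.05408615 0.08508745] 0.05640634852052345 41.77791237831116
0.05670450924308053 42.68830597400665 [-0.95411056  1.24815194 -1.14068998]
True
[ 0.45354366 -0.26876387  0.0101063 ]
13.525
```

View pics/w2.png

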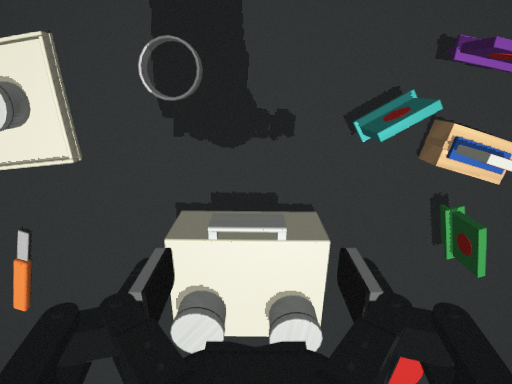

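View pics/top2.png

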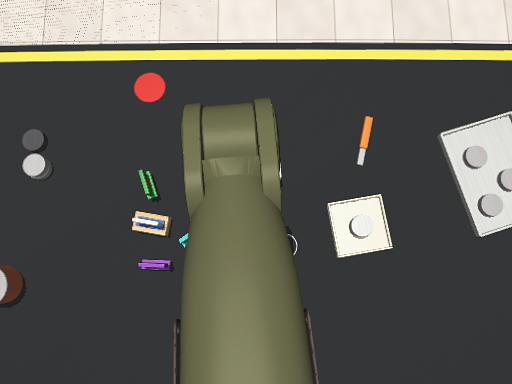

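The tin is in the tray (top view, tin at (361,226)), and the lip is now clear at (209–286, 214–238) in the wrist view. Next I'll take close views of the slot and the caddy at the working yaws.

```bash
python3 - <<'E'
from h import *
ims=[]
robot.gripper_to(.05)
for n,p,y in (('s',[.570,.035,.19],.083-np.pi/2),('c',[.458,.288,.20],-.17-np.pi/2)):
    robot.move_ptp(p,down(y)); s=robot.sense(); im=get_image('wrist'); cv2.imwrite(f'pics/w_{n}.png',im); np.save(f'w_{n}.npy',campose('wrist',s)[1])
    ims.append(cv2.resize(im[60:360,156:356],None,fx=2,fy=2,interpolation=cv2.INTER_CUBIC)); print(s['time'],s['tcp_pos'])
cv2.imwrite('pics/mont.png',np.hstack(ims))
E
```

```text
15.4833 [0.56989325 0.03504603 0.19004052]
16.6083 [0.4583777  0.28747078 0.20006179]
```

View pics/mont.png

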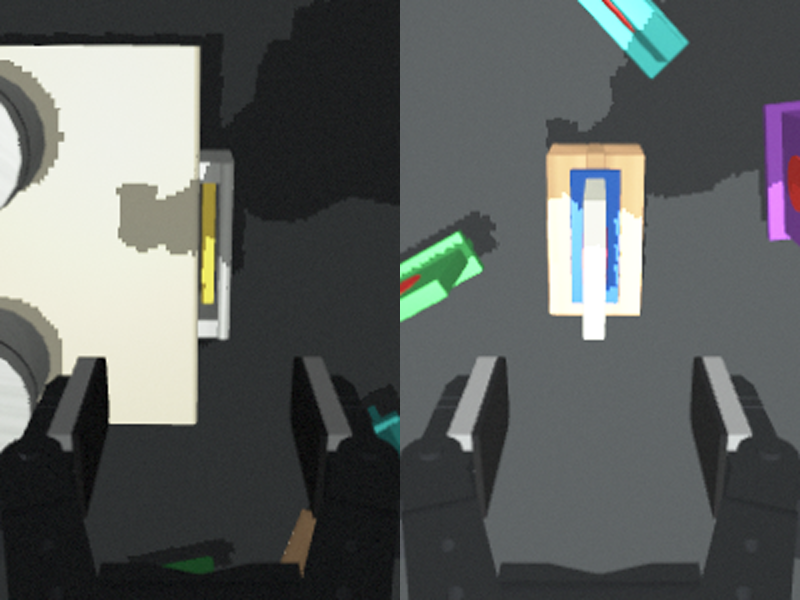

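The slot is on the left of the montage: deck front edge near x≈199, lip outer edge near x≈232 and mouth ends at y≈182 and 322. The caddy is on the right, with the panel top spanning (583–606, 179–339) and the flange (571–620, 170–303).

```bash
python3 - <<'E'
from h import *
c=camera_info('wrist')
def p(n,P,off,px,z):
    w=px2w(c,P,np.array(px)/2.+np.array([156-off/2,60])-.25,z); print(n,w.round(4).tolist(),'mean',w.mean(0).round(4)); return w
S=np.load('w_s.npy');C=np.load('w_c.npy')
def yaw(a,b): d=a-b; print('  yaw',np.arctan(-d[0]/d[1]).round(4),'len',np.linalg.norm(d).round(4))
w=p('deck front edge',S,0,[[200,46],[196,424]],.08);yaw(*w)
w=p('lip outer',S,0,[[234,160],[229,338]],.08);yaw(*w)
w=p('lip inner',S,0,[[218,183],[215,320]],.08);yaw(*w)
w=p('slot panel side',S,0,[[199.5,182],[198,322]],.08);yaw(*w)
w=p('clip',S,0,[[202,240],[216,240]],.062)
w=p('caddy',C,400,[[548,157],[643,157],[641,315],[549,315]],.04);yaw(w[0],w[3]);yaw(w[1],w[2]);print(np.linalg.norm(w[0]-w[1]))
w=p('flange',C,400,[[571,170],[620,170],[618,303],[572,303]],.046);yaw(w[0],w[3])
w=p('panel',C,400,[[584,179],[605,179],[605,339],[583,339]],.096);yaw(w[0],w[3]);yaw(w[1],w[2]);print(np.linalg.norm(w[0]-w[1]))
# subpixel profiles
g=cv2.imread('pics/w_s.png'); print([g[r,250:280].astype(int).sum(1)//3 for r in (158,200)])
g=cv2.cvtColor(cv2.imread('pics/w_s.png'),cv2.COLOR_BGR2GRAY);print(g[128:240,266].tolist(),g[128:240,259].tolist())
E
```

```text
deck front edge [[0.5778, -0.0541, 0.08], [0.5648, 0.1255, 0.08]] mean [0.5713 0.0357 0.08  ]
  yaw 0.0723 len 0.1801
lip outer [[0.5593, -0.0088, 0.08], [0.553, 0.0759, 0.08]] mean [0.5562 0.0336 0.08  ]
  yaw 0.0742 len 0.0849
lip inner [[0.5652, 0.0018, 0.08], [0.5605, 0.0671, 0.08]] mean [0.5629 0.0344 0.08  ]
  yaw 0.0718 len 0.0655
slot panel side [[0.5733, 0.002, 0.08], [0.5685, 0.0688, 0.08]] mean [0.5709 0.0354 0.08  ]
  yaw 0.0727 len 0.0669
clip [[0.5695, 0.0338, 0.062], [0.5627, 0.0332, 0.062]] mean [0.5661 0.0335 0.062 ]
caddy [[0.4793, 0.2474, 0.04], [0.431, 0.2557, 0.04], [0.445, 0.3435, 0.04], [0.4962, 0.3348, 0.04]] mean [0.4629 0.2953 0.04  ]
  yaw -0.1912 len 0.089
  yaw -0.1582 len 0.0889
0.04894141865362264
flange [[0.4683, 0.2551, 0.046], [0.4438, 0.2592, 0.046], [0.4564, 0.3315, 0.046], [0.4813, 0.3272, 0.046]] mean [0.4625 0.2933 0.046 ]
  yaw -0.1774 len 0.0733
panel [[0.4596, 0.2512, 0.096], [0.4508, 0.2527, 0.096], [0.4633, 0.3271, 0.096], [0.4734, 0.3253, 0.096]] mean [0.4618 0.2891 0.096 ]
  yaw -0.1841 len 0.0754
  yaw -0.1663 len 0.0754
0.00891804148558
[... 720 characters left out ...]
96, 196, 199, 199, 199, 201, 202, 200, 203, 204, 206, 204, 203, 205, 205, 205, 207, 206, 207, 208, 207, 209, 210, 210, 211, 155, 68, 50, 47, 48, 50, 49, 50, 49, 51, 48] [26, 33, 28, 29, 25, 28, 46, 79, 92, 93, 95, 96, 114, 203, 214, 130, 132, 129, 132, 131, 130, 130, 134, 136, 139, 139, 138, 139, 139, 139, 140, 140, 140, 138, 139, 140, 136, 139, 140, 139, 139, 137, 139, 137, 139, 140, 138, 140, 137, 138, 197, 222, 222, 222, 222, 222, 222, 223, 222, 222, 222, 221, 221, 221, 220, 221, 221, 221, 220, 221, 220, 220, 221, 220, 219, 221, 219, 220, 221, 220, 220, 220, 220, 185, 111, 93, 94, 94, 94, 92, 97, 113, 196, 227, 228, 226, 226, 226, 226, 226, 168, 56, 34, 31, 30, 42, 49, 50, 48, 46, 51, 48]
```

The numbers agree with each other: deck edge 180.1 mm, lip 84.9 mm, slot 66 mm and flange 73 mm. That puts the mouth at (0.5668, 0.0348) with yaw 0.073 and the holder at (0.4627, 0.2945) with yaw -0.176. I'll grasp the holder and bring it over the slot.

```bash
python3 - <<'E'
from h import *
q=np.pi/2; h=[.4627,.2945]; m=[.5668,.0348]
robot.move_ptp(h+[.13],down(-.176-q))
print(robot.move_straight(h+[.050],speed=.08,threshold=8), robot.sense()['tcp_pos'])
robot.gripper_to(0.0,90); s=robot.sense(); print(s['gripper_width'],s['finger_force'],s['force'],s['tcp_pos'])
if s['gripper_width']>.007:
    robot.move_straight(h+[.14],speed=.1)
    print(robot.sense()['gripper_width'])
    robot.move_ptp(m+[.135],down(.073-q))
    s=robot.sense(); print(s['time'],s['tcp_pos'],s['tool_rot'],s['force'],s['gripper_width'])
    a=get_image('wrist'); b=get_image('scene')
    np.save('w4.npy',campose('wrist',s)[1]); cv2.imwrite('pics/w4.png',a); cv2.imwrite('pics/s4.png',b)
    cv2.imwrite('pics/m4.png',np.hstack([cv2.resize(a[60:360,156:356],None,fx=2,fy=2),cv2.resize(b[120:270,230:330],(400,600),interpolation=cv2.INTER_CUBIC)]))
E
```

```text
False [0.46316168 0.29476449 0.05053609]
0.009087523220884429 87.89403676986694 [-0.81438022 -0.3633009   3.44593146] [0.46311631 0.29475065 0.05049448]
0.008633247434525431
20.7667 [0.56644782 0.03552309 0.13467957] [ 3.14091741e+00  6.25099234e-04 -1.49756940e+00] [-0.7406595 -0.1893502 -0.0341142] 0.00900807590309897
```

View pics/m4.png

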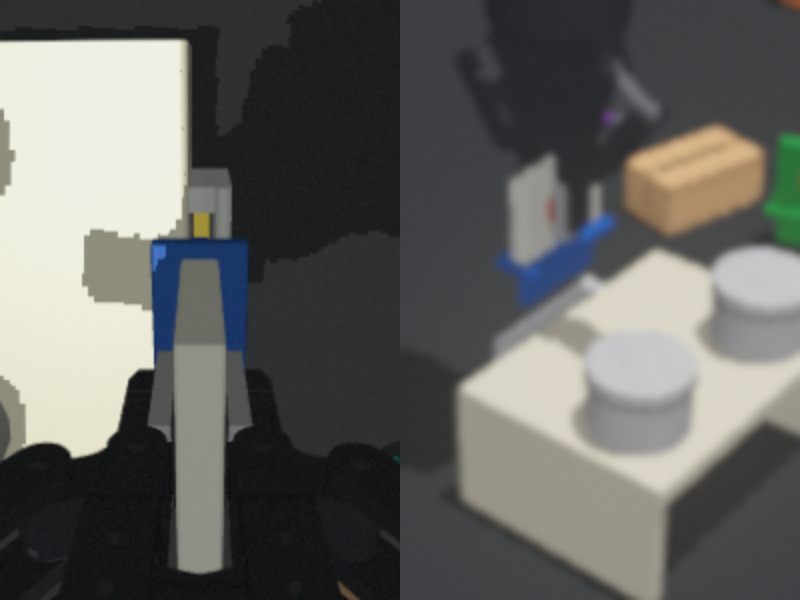

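The holder is gripped upright and hangs over the slot, with the flange at (152–247, 240) and the yellow clip still visible at (202,225). I'll check the grip offset and then descend.

```bash
python3 - <<'E'
from h import *
c=camera_info('wrist');P=np.load('w4.npy')
t=np.array([.56645,.03552]);a=.0733
ey=np.array([-np.sin(a),np.cos(a)]);ex=np.array([np.cos(a),np.sin(a)])
def L(n,px,z):
    w=px2w(c,P,np.array(px)/2.+[156,60]-np.array(.25),z)[:,:2]-t; print(n,(np.c_[w@ex,w@ey]*1000).round(1).tolist())
L('flange bottom edge',[[152,240],[247,240]],.1247)
L('flange top edge if',[[152,247],[247,247]],.1307)
L('panel end top',[[175,345],[226,345],[178,572],[222,572]],.1807)
L('panel end base',[[182,260],[218,260]],.1307)
m=np.array([.5668,.0348])-t; print('mouth rel',m@ex,m@ey)
L('lip/slot now',[[190,187],[213,187],[231,187],[190,110]],.08)
L('lip far end',[[231,172]],.08)
E
```

```text
flange bottom edge [[13.5, -37.5], [-12.3, -37.5]]
flange top edge if [[13.1, -37.4], [-11.9, -37.4]]
panel end top [[5.1, -34.6], [-4.3, -34.6], [5.2, 21.0], [-4.4, 21.0]]
panel end base [[5.2, -33.8], [-4.3, -33.8]]
mouth rel 0.0002963314124114045 -0.0007436986580721004
lip/slot now [[3.9, -42.6], [-4.0, -42.6], [-10.1, -42.7], [3.7, -68.3]]
lip far end [[-10.0, -47.8]]
```

The holder and slot agree to within about 0.5 mm in x and y, so I'll insert now.

```bash
python3 - <<'E'
from h import *
m=[.5666,.0352]
f0=robot.sense()['force']
hit=robot.move_straight(m+[.100],speed=.04,threshold=6); s=robot.sense(); print(hit,s['tcp_pos'],s['force']-f0)
if not hit:
    z=.100
    while z>.078:
        z-=.001; robot.move_straight(m+[z],speed=.02); s=robot.sense(); f=s['force']-f0
        print(round(z,4),s['tcp_pos'].round(4),f.round(1),round(s['gripper_width'],4))
        if f[2]>24 or abs(f[0])>12 or abs(f[1])>12: break
print(robot.sense()['time'])
E
```

```text
False [0.56683245 0.03519963 0.10025961] [ 0.48601482 -0.31673064  0.01821682]
0.099 [0.5667 0.0352 0.0991] [-0.5 -0.2  0.1] 0.0089
0.098 [0.5669 0.0352 0.0984] [-0.9 -0.2  3.2] 0.009
0.097 [0.5669 0.0352 0.0973] [-1.3 -1.   3.4] 0.0088
0.096 [0.5669 0.0352 0.0962] [ 0.3 -0.1  4.9] 0.0089
0.095 [0.5669 0.0352 0.0952] [-0.8 -0.2  5.4] 0.0092
0.094 [0.5669 0.0352 0.0942] [-1.  -1.9  7.1] 0.0089
0.093 [0.5669 0.0352 0.0933] [-0.7 -0.5  6.5] 0.0086
0.092 [0.5669 0.0352 0.0924] [-0.2 -0.3  7.4] 0.0091
0.091 [0.5669 0.0352 0.0914] [-0.9 -1.1  8.5] 0.0086
0.09 [0.5669 0.0352 0.0905] [-1.4  0.2  7.8] 0.0091
0.089 [0.5669 0.0352 0.0905] [-4.5 -0.7 15.3] 0.0089
0.088 [0.567  0.0352 0.0904] [-7.3 -0.8 23.9] 0.0089
0.087 [0.567  0.0352 0.0904] [-10.   -0.4  31.1] 0.0086
25.1417
```

The clip resistance rose from about 3 to 8 N over roughly 8 mm, then the holder hit a hard stop at TCP z 0.0905, which is the expected home height. I'll confirm with a picture.

```bash
python3 - <<'E'
from h import *
robot.sleep(.5)
a=get_image('wrist'); b=get_image('scene'); s=robot.sense(); print(s['tcp_pos'],s['force'],s['time'])
cv2.imwrite('pics/m5.png',np.hstack([cv2.resize(a[60:360,156:356],None,fx=2,fy=2),cv2.resize(b[120:270,230:330],(400,600),interpolation=cv2.INTER_CUBIC)]))
E
```

```text
[0.56693785 0.03519391 0.09038899] [-9.41919098 -1.03664215 30.73073368] 25.7417
```

View pics/m5.png

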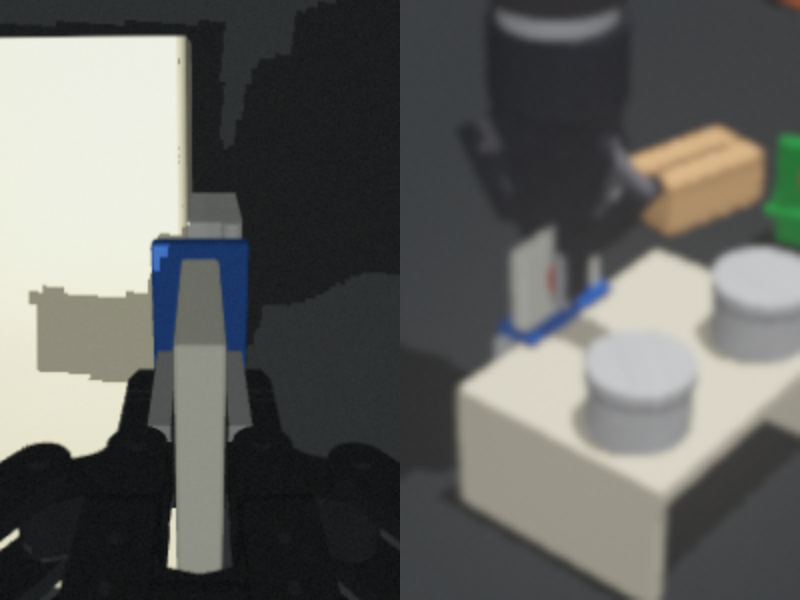

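The flange at (240, row 240) sits flat on the lip and deck, and the grip has not shifted. I'm handing the job in.

```bash
python3 -c "
from station import *
print(job_done())"
```

```text
the job is handed in; nothing more can be done
None
```

The tin is in the cream tray and released, and the holder is fully home in the slot and still held pressed down with about 30 N; I handed the job in at about 26 s (limit 54 s), but no verdict came back.

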